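# Snap the carburetor holder into the bench stand

### The job

Plug the carburetor holder into the socket of the blue bench stand, carburetor upright: squeeze the two spring buttons on its square tube flush so that they pass the mouth, and slide the tube in until both buttons pop out through the holes in the sides of the socket. Feel your way in and never ram or force it, let go when it is locked, and leave everything else on the bench where it is.

Things in the scene. Friction and masses are not known exactly. Their poses are not given: they have to be found in the camera images.
- holder: Loose carburetor holder, 0.3 to 0.48 kg, lying level: aluminium tube 25 mm square (x -88 to 48, z 0 to 25 mm), black tapered nose (x 48 to 57, to 18 mm square), dark end plate (x -93 to -88, 62 wide, z 0 to 54), silver carburetor behind it (x -141 to -93, 56 wide over needles and lever, z 6 to 62). Origin: underside of the tube below the buttons; x along the tube to the nose, z up.
- holder_clip (a point): Point on the holder tube's centre line, midway between the two buttons (holder x 0, y 0, z 12.5 mm); axes as the holder's. The holder's centre of mass lies about 53 mm behind it.
- holder_nose (a point): Centre of the holder's nose tip (holder x 57, z 12.5 mm).
- button_l (a joint): Spring button on the tube's left (+y) face: round brass-coloured pin 12 mm across with a hemispherical end, standing 9 mm out of the face (3 mm straight flank, then dome). Out, it butts on the socket's mouth; let go when about half inside, the mouth keeps it in and the tube slides on with 5 to 15 N. Value 0 = fully out, 0.009 = flush with the face. Spring 2.4 N out, 6 N flush.
- button_r (a joint): The same button on the right (-y) face, straight across the tube from it; the two move separately. Across both, fully out, 43 mm.
- stand: Bolted-down bench stand: blue base plate 115 x 95 x 8 mm, pedestal and saddle; clamped level in the saddle a grey square socket tube 90 mm long, 33.8 mm square outside, 26.8 inside (0.9 mm play each side), sharp-edged, centre line 85 mm above the bench at y 0. Origin on the bench; x is the way the holder goes in, z up.
- socket_ref (a point): Fixed point of the stand on the socket's centre line (stand x -45, y 0, z 85 mm), axes as the stand's. The socket's mouth is up to 15 mm before or behind it: the tube was clamped by eye, and the poses do not tell where. Round holes 14.5 mm across in both side walls, centres 30 mm inside the mouth; with the buttons in them they stand 4.6 mm proud and the holder moves at most 1.3 mm.
- spare_carb: Bystander: a second silver carburetor standing on the bench, 48 x 50 x 44 mm. Origin under its centre.
- filter_base: Bystander: matte black round air filter base, 86 mm across, 32 high.
- jet_tray: Bystander: grey divided tray of brass jets, 110 x 150 x 22 mm.
- bit_holder: Bystander: chrome screwdriver bit holder standing on end, 31 mm across its foot, 74 high.
- jet_wrench_a: Bystander: T-handled jet wrench lying flat, red handle, 117 mm long, 75 wide.
- jet_wrench_b: Bystander: the same with a black handle.
- screwdriver: Bystander: yellow screwdriver, 170 mm long, lying flat.
There are look-alikes about, which are no part of the job. What is shaped like the holder but orange is not meant. Several things have the shape of the stand; the one meant has the colours described above.

How it is judged (in metres and radians):
On the way, in this order (a step that is already met when the one before it is completed fails the run):
1. the nose is well inside the socket and both buttons are pressed in (more than 6 mm) (x of holder_nose in the frame of stand above -0.02 m and y of holder_nose in the frame of stand between -0.004 and 0.004 m and z of holder_nose in the frame of stand between 0.081 and 0.089 m and value of joint each of button_l, button_r above 0.006 m), for 0.1 s.
2. both buttons have popped out through the side holes (value of joint each of button_l, button_r below 0.0015 m and x of holder_clip in the frame of stand between -0.033 and 0.003 m and y of holder_clip in the frame of stand between -0.004 and 0.004 m and z of holder_clip in the frame of stand between 0.081 and 0.089 m), for 0.2 s.
At the end, for the whole second after the job is handed in: The holder is locked in the socket and released: both buttons out to within 1.5 mm, in the side holes (clip point on the socket's centre line within 4 mm, x -33 to 3 mm in the stand's frame), tube in line with the socket within 0.08 rad, carburetor upright within 0.12 rad, at rest (all of step 2 and angle between the x axis of holder and the x axis of stand, either way round below 0.08 rad and angle between holder's own z axis and vertical below 0.12 rad and linear speed of holder below 0.02 m/s); the robot touches nothing.
It fails at once if a button is jammed against the stand (more than 20 N) (contact force between any of button_l, button_r and stand above 20 N).
It fails at once if the holder is rammed or forced against the stand (contact forces adding up to more than 100 N) (contact force between holder and stand above 100 N).
It fails at once if the hand is rammed against the stand (more than 25 N) (contact force between any of the arm, the fingers and stand above 25 N).
It fails at once if a bystander is moved more than 15 mm (distance of any of spare_carb, filter_base, jet_tray, bit_holder, jet_wrench_a, jet_wrench_b, screwdriver from where it was at the start of the episode above 0.015 m).
It also fails if it takes over 64 s, if anything falls off the work surface, if the arm or the gripper's body presses on something with over 40 N, if the wrist force passes 120 N, or if a joint passes its speed limit or range.

### The arm

A 6-joint arm with a two-finger parallel gripper is mounted at the origin on the work surface. World frame = base frame: x ahead of the robot, y to its left, z up, the work surface at z = 0. Lengths are in m, angles in degrees, forces in N, time in s.
With the tool pointing down it reaches from about 0.225 to 0.875 m from the base axis. Payload 3.4 kg.
Tool frame: the origin (TCP) lies midway between the tips of the shut fingers; the grasp point (between the pads) lies 19 mm behind it (pinch_z is the distance from the TCP to the grasp point, in m); z points along the fingers, y is the line along which they close (so a half turn about z gives the same grasp; the last joint's range is limited). The gripper opens to 85 mm and grips with 20 to 120 N. Pads are 22 mm wide; open, the fingers measure 114 mm over their backs; the gripper's body (76 mm by 85 mm) begins 54 mm behind the grasp point. The pads swing forward as they close: fully open they stand 13 mm farther back than shut.
Start: joints at [60.791, 15.808, 86.224, -0, 77.962, -6.933], TCP at [0.218, 0.532, 0.192] pointing down, gripper open.
Joint ranges: [-165.64, 165.64], [-43.16, 119.46], [12.63, 154.43], [-67.54, 247.53], [6.08, 155.33], [-154.97, 154.97]. Speed limits (degrees/s): [147.25, 147.25, 180, 180, 180, 180].

### API

Orientations are given as [roll, pitch, yaw] about the fixed x, y, z axes, in that order (R = Rz(yaw) Ry(pitch) Rx(roll)).
In Python, from station import state, camera, camera_info, sign_off, pinch_z gives the robot as it stands. The module is installed in compiled form; this text tells all that it offers.
- The arm moves only by the tool send_rows, never from a script. Its argument "steps" is a list of rows, each an object with "hand": the opening, from 0 (shut) to 1 (fully open); "travel": the shift along the tool's x, y, z in m, a list of three; "twist": the turn about the tool's z in rad. In form: [{"hand": hand, "travel": [tx, ty, tz], "twist": twist}, ...]. A call has 1 to 8 rows; each row shifts and turns the commanded pose from where the row before left it, along the tool's axes as they then stand; what a row does not reach is not made up. A row lasts 1/12 s, in which the tool goes at most 41.7 mm and 7.16 degrees, less where a joint would pass 70% of its speed; a pose out of reach is approached as far as the arm can. A call is refused whole if a number of a shift passes 0.0417 or a number of a turn 0.125, either way. A call with a gripper value outside its range is refused whole. The fingers move at their own pace and stop on an object; "newtons" is the grip in N (left out, the last holds). Time passes only in rows, so rows that do not move let the fingers close. It gives the time, the measured TCP pose, the force, the opening and the grip force at its end, in the units of the state.
- state(): the state, without advancing time (a new reading comes with each control period).
- camera(name): name is "scene" or "top" or "wrist"; returns the picture (420x560x3 uint8, blue, green, red); there is no depth.
- camera_info(name): a dict with "fx", "fy", "cx", "cy" (pixels), "D" ([k1, k2, p1, p2, k3] as OpenCV has them; the pictures are not rectified), "rvec" (rotation vector, rad) and "tvec" (3), from world to camera coordinates, as OpenCV has them. Camera axes: x right, y down, z forward; pixel columns grow to the right and rows downward; lengths in m; the calibration is good to about 2 mm. A picture is of the moment at which its call begins: read the wrist's pose just before it. camera_info takes no time and is no camera call; for the wrist camera it gives the pose at the moment of the call.
- sign_off(): hands the job in; it is judged then, once.
The state is a dict: "time_s": time; "joints": joint angles; "joint_vel": joint speeds; "tau": joint torques, N m; "tool_pos": TCP position; "tcp_rot": TCP orientation; "contact_force": force on the tool from outside, world axes, zero at the start; "moment": the same for the moment, N m; "grip_width": finger opening in m; "gripper_force": force on a finger pad.
Only numpy, scipy, OpenCV 4.12 (cv2) and the standard library are available. Lean on these libraries where they do the work, as an engineer would, in place of code of your own. Each camera call takes 0.05 s, during which the arm holds its last target. There are 200 camera calls.

## Working session

There is one attempt and no reset: what is moved stays moved. The work goes in short steps, Python scripts to look and compute and a tool call to move; the robot and the scene stay as the last step left them, time stands still between calls to the robot, and variables do not carry over. Pictures are saved under pics/ and viewed, at most 10 in all, crops included, and the job is handed in when it is done.

Besides the shell and the picture viewer there is one more tool, called after "Call:" in YAML: its name, and indented under it one key for each argument. send_rows: Moves the arm, as the interface text tells. Its arguments: {"type":"object","properties":{"steps":{"type":"array"},"newtons":{"type":"number"}},"required":["steps"]}

```bash
mkdir -p pics; python3 - <<'E'
from station import *
import cv2,numpy as np
print(state(),pinch_z if not callable(pinch_z) else pinch_z())
for n in("scene","top"):
    im=camera(n);cv2.imwrite(f"pics/{n}0.png",im)
    i=camera_info(n);print(n,i); R=cv2.Rodrigues(np.array(i["rvec"],float))[0];print(-R.T@np.array(i["tvec"]).ravel())
E
```

```text
{'time_s': 0.0, 'joints': array([ 6.07922984e+01,  1.58468314e+01,  8.62967266e+01,  8.48654236e-05,
        7.79632398e+01, -6.93286234e+00]), 'joint_vel': array([ 0.01409344,  0.00215775, -0.04096104, -0.12417687, -0.09093985,
        0.01216625]), 'tau': array([-7.81722483e-04, -4.16779912e+01, -2.45805717e+01, -4.85939145e-04,
        1.11929866e-02, -1.39266297e-05]), 'tool_pos': array([0.21765206, 0.53154064, 0.19063719]), 'tcp_rot': array([-1.79893993e+02, -1.29735053e-02,  1.57725131e+02]), 'contact_force': array([ 0.04584334, -1.7527998 ,  0.32098754]), 'moment': array([0.01992396, 0.01025703, 0.07684665]), 'gripper_force': 0.0, 'grip_width': 0.08528372738299948} 0.0187
scene {'fx': 508.3726446137016, 'fy': 508.3726446137016, 'cx': 277.8025125584046, 'cy': 213.6882300828198, 'D': array([0.03926474, 0.        , 0.        , 0.        , 0.        ]), 'rvec': array([ 1.02969799,  2.50835817, -0.95197044]), 'tvec': array([ 0.39227437, -0.22578216,  1.6493604 ])}
[1.16385658 0.62517889 1.08620243]
top {'fx': 398.6124526342051, 'fy': 398.6124526342051, 'cx': 273.97033382117763, 'cy': 212.22436887750388, 'D': array([-0.11798583,  0.        ,  0.        ,  0.        ,  0.        ]), 'rvec': array([ 2.14089524, -2.06286375,  0.23440277]), 'tvec': array([-0.01162653,  0.52867047,  0.94250376])}
[0.30641691 0.00212891 1.03636148]
```

View pics/scene0.png

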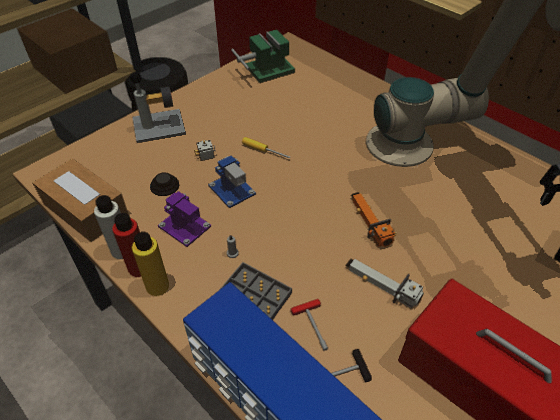

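View pics/top0.png

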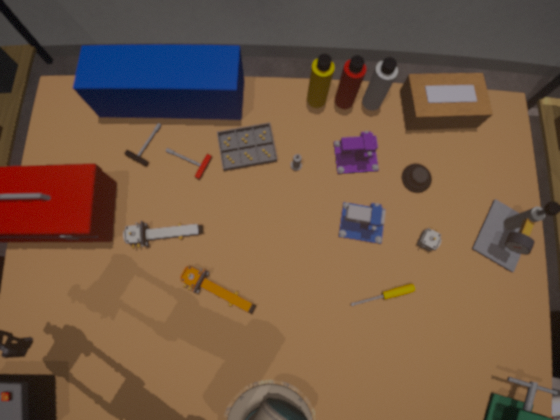

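```bash
python3 - <<'E'
import cv2,numpy as np
t=cv2.imread("pics/top0.png");s=cv2.imread("pics/scene0.png")
a=cv2.resize(t[205:260,110:215],None,fx=3.8,fy=3.8,interpolation=2)[:209,:399]
b=cv2.resize(t[190:255,325:400],(390,338),interpolation=2)
c=cv2.resize(s[145:210,200:265],(390,390),interpolation=2)
d=cv2.resize(s[250:310,340:430],(390,260),interpolation=2)
o=np.zeros((600,800,3),np.uint8)
o[:209,:399]=a;o[220:558,:390]=b;o[:260,405:795]=d;o[262:600,405:795]=c[:338]
cv2.imwrite("pics/crops.png",o)
E
```

```text
(no output)
```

View pics/crops.png

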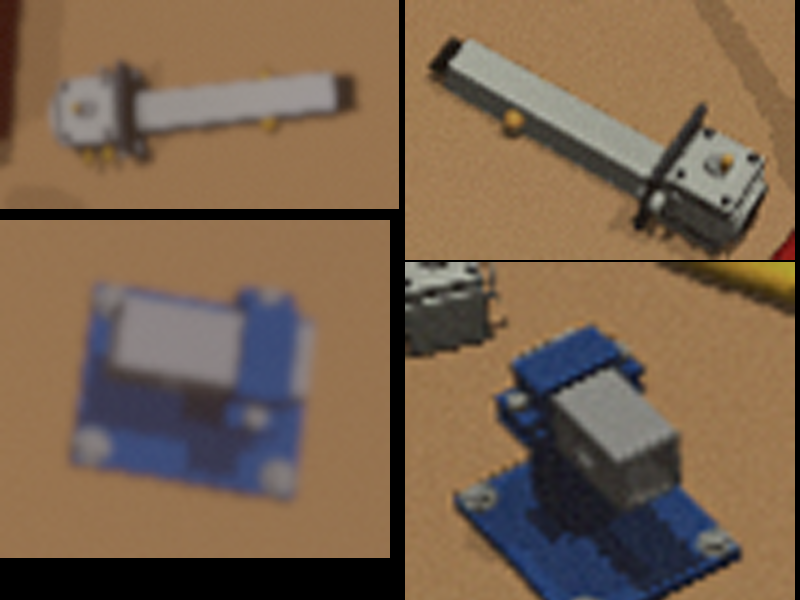

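```bash
cat >h.py <<'E'
import cv2,numpy as np
from station import *
def ray(n,px,info=None):
    i=info or camera_info(n);K=np.array([[i["fx"],0,i["cx"]],[0,i["fy"],i["cy"]],[0,0,1]])
    R=cv2.Rodrigues(np.array(i["rvec"],float))[0];t=np.array(i["tvec"]).ravel()
    u=cv2.undistortPoints(np.array(px,float).reshape(-1,1,2),K,i["D"]).reshape(-1,2)
    return -R.T@t,np.c_[u,np.ones(len(u))]@R
def plane(n,px,z,info=None):
    c,d=ray(n,px,info);return c+d*((z-c[2])/d[:,2])[:,None]
def proj(n,P,info=None):
    i=info or camera_info(n);K=np.array([[i["fx"],0,i["cx"]],[0,i["fy"],i["cy"]],[0,0,1]])
    return cv2.projectPoints(np.array(P,float).reshape(-1,3),np.array(i["rvec"]),np.array(i["tvec"]),K,i["D"])[0].reshape(-1,2)
E
python3 - <<'E'
from h import *
a=lambda x,y:(110+x/3.8,205+y/3.8)
b=lambda x,y:(325+x/5.2,190+(y-220)/5.2)
h=plane("top",[a(137,112),a(353,92)],.025);print(h)
hb=plane("top",[a(265,75),a(269,125)],.0125);print(hb,hb.mean(0))
d=h[1]-h[0];print("yaw",np.degrees(np.arctan2(d[1],d[0])))
s=plane("top",[b(120,298),b(110,372),b(245,312),b(240,388)],.102);print(s)
m=s[:2].mean(0);f=s[2:].mean(0);d=f-m;print("mouth",m,"yaw",np.degrees(np.arctan2(d[1],d[0])))
q=plane("top",[b(92,287),b(70,465),b(313,315),b(293,497)],.008);print(q)
for A,B in((0,2),(1,3)):
    d=q[B]-q[A];print(np.degrees(np.arctan2(d[1],d[0])))
print(q.mean(0))
E
```

```text
[[0.46483797 0.33843377 0.025     ]
 [0.48467631 0.19023928 0.025     ]]
[[0.49639414 0.25487577 0.0125    ]
 [0.46157198 0.24904887 0.0125    ]] [0.47898306 0.25196232 0.0125    ]
yaw -82.37532204266338
[[ 0.54372468 -0.17118905  0.102     ]
 [ 0.50827015 -0.16636542  0.102     ]
 [ 0.53924765 -0.23010828  0.102     ]
 [ 0.50290735 -0.22711392  0.102     ]]
mouth [ 0.52599741 -0.16877723  0.102     ] yaw -94.70063963038031
[[ 0.57286848 -0.17416408  0.008     ]
 [ 0.47994298 -0.1629392   0.008     ]
 [ 0.56243858 -0.28902727  0.008     ]
 [ 0.46743386 -0.27652709  0.008     ]]
-95.18839131246752
-96.2845025305492
[ 0.52067097 -0.22566441  0.008     ]
```

Call:
send_rows:
  steps:
    - {"hand":1,"travel":[-0.0348,-0.0156,0],"twist":0}
    - {"hand":1,"travel":[-0.0348,-0.0156,0],"twist":0}
    - {"hand":1,"travel":[-0.0348,-0.0156,0],"twist":0}
    - {"hand":1,"travel":[-0.0348,-0.0156,0],"twist":0}
    - {"hand":1,"travel":[-0.0348,-0.0156,0],"twist":0}

```text
time_s: 0.52
tool_pos: [0.35, 0.3924, 0.1911]
tcp_rot: [-180.0, -0.0, 157.8]
contact_force: [1.0, 0.1, 0.5]
grip_width: 0.0858
gripper_force: 0.0
```

Call:
send_rows:
  steps:
    - {"hand":1,"travel":[-0.0348,-0.0156,0],"twist":0}
    - {"hand":1,"travel":[-0.0348,-0.0156,0],"twist":0}
    - {"hand":1,"travel":[-0.0348,-0.0156,0],"twist":0}
    - {"hand":1,"travel":[-0.0348,-0.0156,0],"twist":0}
    - {"hand":1,"travel":[-0.0348,-0.0156,0],"twist":0}

```text
time_s: 0.93
tool_pos: [0.4816, 0.2542, 0.1912]
tcp_rot: [-180.0, -0.0, 157.7]
contact_force: [1.0, 0.2, 0.0]
grip_width: 0.0855
gripper_force: 0.0
```

Call:
send_rows:
  steps:
    - {"hand":1,"travel":[0,0,0],"twist":0.1166}
    - {"hand":1,"travel":[0,0,0],"twist":0.1166}
    - {"hand":1,"travel":[0,0,0],"twist":0.1166}
    - {"hand":1,"travel":[0,0,0],"twist":0.1166}
    - {"hand":1,"travel":[0,0,0],"twist":0.1166}
    - {"hand":1,"travel":[0,0,0],"twist":0.1166}
    - {"hand":1,"travel":[0,0,0],"twist":0.1166}
    - {"hand":1,"travel":[0,0,0],"twist":0.1166}

```text
time_s: 1.6
tool_pos: [0.4805, 0.2557, 0.191]
tcp_rot: [-179.9, 0.0, 103.9]
contact_force: [0.1, 0.2, -0.7]
grip_width: 0.0854
gripper_force: 0.0
```

Call:
send_rows:
  steps:
    - {"hand":1,"travel":[0,0,0],"twist":0.1166}
    - {"hand":1,"travel":[0,0,0],"twist":0}
    - {"hand":1,"travel":[0,0,0],"twist":0}

```text
time_s: 1.85
tool_pos: [0.4806, 0.2558, 0.1911]
tcp_rot: [-180.0, 0.0, 97.8]
contact_force: [0.4, 0.5, -0.2]
grip_width: 0.0855
gripper_force: 0.0
```

```bash
python3 - <<'E'
from h import *
s=state();i=camera_info("wrist");im=camera("wrist");cv2.imwrite("pics/w1.png",im)
import pickle;pickle.dump(i,open("w1.pkl","wb"))
print(s["time_s"],s["tool_pos"],s["tcp_rot"],s["contact_force"],s["moment"],i["fx"])
print(ray("wrist",[(280,210)],i))
E
```

```text
1.85 [0.48059276 0.25575805 0.19113909] [-1.79954999e+02  4.98340375e-03  9.77651974e+01] [ 0.36769015  0.51062327 -0.20914351] [ 0.02135228 -0.02544862  0.03158186] 359.94778886764345
(array([0.47159868, 0.32311614, 0.37379722]), array([[ 0.04818075, -0.28129157, -0.95870088]]))
```

View pics/w1.png

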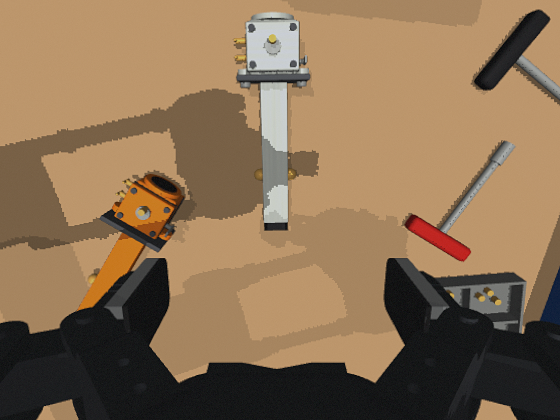

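```bash
python3 - <<'E'
from h import *
import pickle;i=pickle.load(open("w1.pkl","rb"))
im=cv2.imread("pics/w1.png");g=cv2.cvtColor(im,6).astype(int);hsv=cv2.cvtColor(im,40)
for r in(92,110,130,150,200,215): # tube: low saturation run near col 275
    m=np.where(hsv[r,240:310,1]<60)[0]+240;print(r,m.min(),m.max())
br=cv2.inRange(hsv,(12,120,60),(32,255,255));n,l,st,c=cv2.connectedComponentsWithStats(br[160:190,245:305]);
print(st[1:,:],c[1:]+[245,160])
print("btn",plane("wrist",[(260.5,174),(291,174)],.0125,i))
print("nose tip",plane("wrist",[(276,230.5)],.0125+.009,i))
print("tube top",plane("wrist",[(273.5,85),(275.5,220)],.025,i))
print("orange",plane("wrist",[(150,190),(105,230),(90,280),(145,250)],.0125,i))
print(plane("top",[(184,277),(253,308),(222,290)],.0125))
E
```

```text
92 260 286
110 261 286
130 261 287
150 262 287
200 263 287
215 263 287
[[43  7  8 13 84]
 [ 9  9  8 12 79]
 [43 27  1  1  1]] [[291.04761905 173.48809524]
 [257.97468354 174.20253165]
 [288.         187.        ]]
btn [[0.46480241 0.25231035 0.0125    ]
 [0.49558642 0.25651183 0.0125    ]]
nose tip [[0.48824889 0.19722431 0.0215    ]]
tube top [[0.46665684 0.33882409 0.025     ]
 [0.4860505  0.20963343 0.025     ]]
orange [[0.3543253  0.22029551 0.0125    ]
 [0.30937032 0.17025663 0.0125    ]
 [0.29402613 0.10951972 0.0125    ]
 [0.35194772 0.15299637 0.0125    ]]
[[0.36071953 0.23234924 0.0125    ]
 [0.29061135 0.05187873 0.0125    ]
 [0.33222149 0.13260769 0.0125    ]]
```

Call:
send_rows:
  steps:
    - {"hand":1,"travel":[0.0073,-0.0009,0.02],"twist":-0.009}
    - {"hand":1,"travel":[0,0,0.035],"twist":0}
    - {"hand":1,"travel":[0,0,0.035],"twist":0}
    - {"hand":1,"travel":[0,0,0.03],"twist":0}
    - {"hand":1,"travel":[0,0,0.02],"twist":0}
    - {"hand":1,"travel":[0,0,0],"twist":0}
    - {"hand":1,"travel":[0,0,0],"twist":0}

```text
time_s: 2.48
tool_pos: [0.4784, 0.2627, 0.0508]
tcp_rot: [-179.9, 0.0, 98.2]
contact_force: [0.5, -0.0, -0.1]
grip_width: 0.0858
gripper_force: 0.0
```

```bash
python3 - <<'E'
from h import *
s=state();i=camera_info("wrist");im=camera("wrist");cv2.imwrite("pics/w2.png",im)
import pickle;pickle.dump(i,open("w2.pkl","wb"))
print(s["time_s"],s["tool_pos"],s["tcp_rot"],s["contact_force"],s["moment"])
hsv=cv2.cvtColor(im,40)
br=cv2.inRange(hsv,(12,120,60),(32,255,255));n,l,st,c=cv2.connectedComponentsWithStats(br)
for k in range(1,n):
    if st[k,4]>30:print(st[k],c[k])
d=np.array([.1444,-.9895,0]);o=np.array([.480,.254,0]);
print(proj("wrist",[o+[0,0,.0125],o+57*.001*d+[0,0,.0125],s["tool_pos"]],i))
E
```

```text
2.4833 [0.47841328 0.26272699 0.05082197] [-1.79868677e+02  2.83267488e-02  9.81898132e+01] [ 0.48999604 -0.0491067  -0.0803038 ] [-0.01992182  0.0040506   0.01407421]
[267   0  13  11 120] [272.85         4.40833333]
[205   4  21  12 215] [215.84186047   9.02325581]
[207  34  20  11 190] [217.55263158  38.96315789]
[243 217  13  19 200] [249.44 226.18]
[296 217  14  19 207] [301.71980676 225.93236715]
[   8  225  128  102 6181] [ 64.86151108 275.48454943]
[503 408  15  12 104] [509.21153846 413.80769231]
[[276.87481535 226.3882245 ]
 [277.007226   304.71928397]
 [276.22856375 234.24743017]]
```

View pics/w2.png

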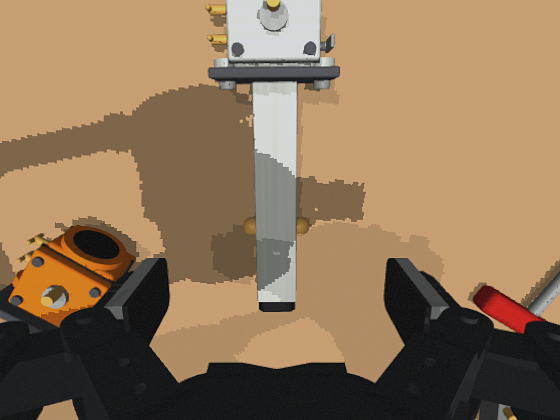

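Call:
send_rows:
  steps:
    - {"hand":1,"travel":[0,-0.0005,0.018],"twist":0}
    - {"hand":1,"travel":[0,0,0.016],"twist":0}
    - {"hand":1,"travel":[0,0,0.01],"twist":0}
    - {"hand":1,"travel":[0,0,0.004],"twist":0}
    - {"hand":1,"travel":[0,0,0],"twist":0}
    - {"hand":1,"travel":[0,0,0],"twist":0}

```text
time_s: 3.03
tool_pos: [0.4794, 0.2633, 0.0045]
tcp_rot: [179.9, -0.0, 98.1]
contact_force: [-0.3, 0.4, 0.5]
grip_width: 0.085
gripper_force: 0.0
```

Call:
send_rows:
  steps:
    - {"hand":0,"travel":[0,0,0],"twist":0}
    - {"hand":0,"travel":[0,0,0],"twist":0}
    - {"hand":0,"travel":[0,0,0],"twist":0}
    - {"hand":0,"travel":[0,0,0],"twist":0}
    - {"hand":0,"travel":[0,0,0],"twist":0}
    - {"hand":0,"travel":[0,0,0],"twist":0}
    - {"hand":0,"travel":[0,0,0],"twist":0}
    - {"hand":0,"travel":[0,0,0],"twist":0}
  newtons: 90

```text
time_s: 3.7
tool_pos: [0.4785, 0.2629, 0.0035]
tcp_rot: [-180.0, -0.0, 98.1]
contact_force: [0.2, -0.2, -0.2]
grip_width: -0.0002
gripper_force: 0.0
```

```bash
python3 - <<'E'
from h import *
print(state())
w=camera("wrist");s=camera("scene")
cv2.imwrite("pics/m1.png",np.hstack([cv2.resize(w,(400,300)),cv2.resize(s[200:350,300:500],(400,300))]))
E
```

```text
{'time_s': 3.7, 'joints': array([2.14767306e+01, 2.31866246e+01, 1.05005967e+02, 4.87350629e-03,
       5.18076332e+01, 1.33643768e+01]), 'joint_vel': array([ 0.02910584,  0.03166368, -0.0030619 , -0.01772796,  0.0367883 ,
        0.06048559]), 'tau': array([ 1.65719066e-03, -4.27780795e+01, -1.81055349e+01,  3.05272979e-04,
        5.21721358e-04, -3.79898643e-05]), 'tool_pos': array([0.47852077, 0.26287717, 0.00349785]), 'tcp_rot': array([-1.79998896e+02, -3.67451290e-03,  9.81093405e+01]), 'contact_force': array([ 0.2089686 , -0.15589091, -0.19162916]), 'moment': array([-0.0175747 , -0.00098036, -0.01889527]), 'gripper_force': 0.0, 'grip_width': -0.0002018876276065524}
```

View pics/m1.png

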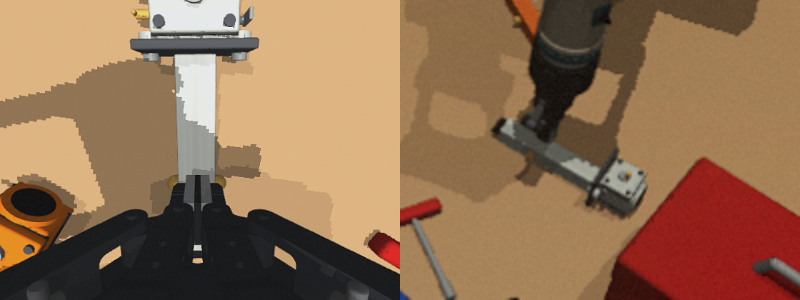

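```bash
python3 - <<'E'
from h import *
import pickle
from scipy.spatial.transform import Rotation as Ro
s=state();i=camera_info("wrist")
R=Ro.from_euler("xyz",s["tcp_rot"],degrees=True).as_matrix()
f=lambda p:proj("wrist",[s["tool_pos"]+R@np.array(p)],i)[0].round(1)
for p in([0,0,0],[.011,0,0],[-.011,0,0],[.011,0,-.02],[.011,0,-.04],[.011,.043,-.013],[.011,-.043,-.013],[-.011,.043,-.013],[-.011,.0570,-.013]):print(p,f(p))
w=camera("wrist");s=camera("scene")
cv2.imwrite("pics/m2.png",np.hstack([cv2.resize(w[200:380,180:380],(400,360)),cv2.resize(s[235:315,330:430],(400,320))[:320].copy() if 0 else cv2.resize(s[235:315,330:420],(400,360))]))
E
```

```text
[0, 0, 0] [276.2 234.3]
[0.011, 0, 0] [276.2 214.8]
[-0.011, 0, 0] [276.2 253.2]
[0.011, 0, -0.02] [276.2 227.3]
[0.011, 0, -0.04] [276.1 242.9]
[0.011, 0.043, -0.013] [362.9 222.6]
[0.011, -0.043, -0.013] [189.4 222.6]
[-0.011, 0.043, -0.013] [360.2 263.4]
[-0.011, 0.057, -0.013] [387.7 263.5]
```

View pics/m2.png

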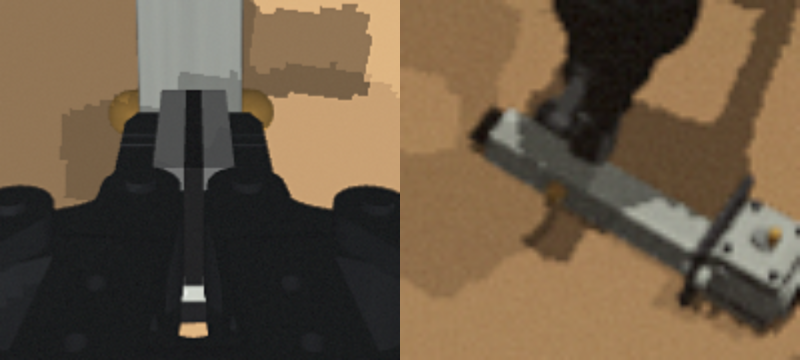

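Call:
send_rows:
  steps:
    - {"hand":0,"travel":[0,0,0.002],"twist":0}
    - {"hand":0,"travel":[0,0,0.002],"twist":0}
    - {"hand":0,"travel":[0,0,0],"twist":0}
    - {"hand":0,"travel":[0,0,0],"twist":0}

```text
time_s: 4.23
tool_pos: [0.4783, 0.2628, -0.0007]
tcp_rot: [-180.0, 0.0, 98.1]
contact_force: [0.1, -0.4, -0.5]
grip_width: 0.0003
gripper_force: 0.0
```

Call:
send_rows:
  steps:
    - {"hand":0,"travel":[0,0,0.002],"twist":0}
    - {"hand":0,"travel":[0,0,0.002],"twist":0}
    - {"hand":0,"travel":[0,0,0],"twist":0}

```text
time_s: 4.48
tool_pos: [0.4782, 0.2627, -0.0049]
tcp_rot: [-180.0, 0.0, 98.1]
contact_force: [-0.6, -0.1, -0.4]
grip_width: 0.0004
gripper_force: 0.0
```

Call:
send_rows:
  steps:
    - {"hand":0,"travel":[0,0,0.0015],"twist":0}
    - {"hand":0,"travel":[0,0,0.0015],"twist":0}
    - {"hand":0,"travel":[0,0,0],"twist":0}

```text
time_s: 4.73
tool_pos: [0.4783, 0.2628, -0.0078]
tcp_rot: [-180.0, 0.0, 98.1]
contact_force: [-0.5, -0.9, -0.7]
grip_width: 0.0
gripper_force: 0.0
```

Call:
send_rows:
  steps:
    - {"hand":0,"travel":[0,0,0.0015],"twist":0}
    - {"hand":0,"travel":[0,0,0.0015],"twist":0}
    - {"hand":0,"travel":[0,0,0],"twist":0}

```text
time_s: 4.98
tool_pos: [0.4783, 0.2628, -0.0108]
tcp_rot: [-180.0, 0.0, 98.1]
contact_force: [-0.1, -0.1, -0.4]
grip_width: 0.0002
gripper_force: 0.0
```

Call:
send_rows:
  steps:
    - {"hand":0,"travel":[0,0,0.001],"twist":0}
    - {"hand":0,"travel":[0,0,0.001],"twist":0}
    - {"hand":0,"travel":[0,0,0],"twist":0}

```text
time_s: 5.23
tool_pos: [0.4784, 0.2629, -0.0127]
tcp_rot: [-180.0, -0.0, 98.1]
contact_force: [0.8, -0.5, -0.4]
grip_width: -0.0001
gripper_force: 0.0
```

```bash
python3 - <<'E'
from h import *
s=state();i=camera_info("wrist")
w=camera("wrist");cv2.imwrite("pics/m3.png",w)
hsv=cv2.cvtColor(w,40);br=cv2.inRange(hsv,(12,120,40),(32,255,255));n,l,st,c=cv2.connectedComponentsWithStats(br)
for k in range(1,n):
    if st[k,4]>60 and 180<c[k][1]<320:print(st[k],c[k])
print(s["tool_pos"],s["contact_force"])
for o in(0,.01,.02,.03,.04,.05):print(o,proj("wrist",[s["tool_pos"]+[-.0015,.011,o]],i))
g=cv2.cvtColor(w,6);print(g[225:262,270],g[225:262,276],sep="\n")
E
```

```text
[307 257  14  23 144] [315.02777778 267.28472222]
[230 258  16  24 196] [236.25       268.47959184]
[   0  268   88   90 2960] [ 42.09966216 319.9222973 ]
[ 0.47840579  0.26285042 -0.01268388] [ 0.79012039 -0.53859206 -0.38060243]
0 [[276.29483773 214.57009736]]
0.01 [[276.2928977  220.46629701]]
0.02 [[276.29073898 227.02480689]]
0.03 [[276.28832226 234.36422577]]
0.04 [[276.28559818 242.63336962]]
0.05 [[276.28250389 252.02158918]]
[152 153 153 151 153 151 153 153 153 154 152 152 152 152 153 153 152 152
 154 151  72  79  81  80  79  81  82  82  83  81  82  81  81  82  80  82
  82]
[153 151 152 150 150 151 151 150 152 151 151 152 153 151 152 153 151 152
 155 152  15  26  21  25  25  24  25  23  28  21  22  25  26  27  29  24
  26]
```

Call:
send_rows:
  steps:
    - {"hand":0,"travel":[0,0,0.001],"twist":0}
    - {"hand":0,"travel":[0,0,0.001],"twist":0}
    - {"hand":0,"travel":[0,0,0],"twist":0}

```text
time_s: 5.53
tool_pos: [0.4784, 0.2628, -0.0147]
tcp_rot: [-180.0, -0.0, 98.1]
contact_force: [-0.3, -0.5, -0.1]
grip_width: 0.0005
gripper_force: 0.0
```

Call:
send_rows:
  steps:
    - {"hand":0,"travel":[0,0,0.001],"twist":0}
    - {"hand":0,"travel":[0,0,0.001],"twist":0}
    - {"hand":0,"travel":[0,0,0],"twist":0}

```text
time_s: 5.78
tool_pos: [0.4786, 0.2629, -0.0148]
tcp_rot: [180.0, -0.0, 98.1]
contact_force: [-2.4, -2.1, 12.8]
grip_width: -0.0001
gripper_force: 6.2
```

Call:
send_rows:
  steps:
    - {"hand":0,"travel":[0,0,-0.006],"twist":0}
    - {"hand":1,"travel":[0.001,0,0],"twist":0}
    - {"hand":1,"travel":[0,0,0],"twist":0}
    - {"hand":1,"travel":[0,0,0],"twist":0}
    - {"hand":1,"travel":[0,0,0],"twist":0}
    - {"hand":1,"travel":[0,0,0],"twist":0}
    - {"hand":1,"travel":[0,0,0],"twist":0}
    - {"hand":1,"travel":[0,0,0],"twist":0}

```text
time_s: 6.45
tool_pos: [0.4783, 0.2638, -0.0107]
tcp_rot: [-180.0, 0.0, 98.1]
contact_force: [0.3, 0.2, -1.6]
grip_width: 0.0832
gripper_force: 0.0
```

Call:
send_rows:
  steps:
    - {"hand":1,"travel":[0,0,0.007],"twist":0}
    - {"hand":1,"travel":[0,0,0.007],"twist":0}
    - {"hand":1,"travel":[0,0,0.007],"twist":0}
    - {"hand":1,"travel":[0,0,0.005],"twist":0}
    - {"hand":1,"travel":[0,0,0],"twist":0}
    - {"hand":1,"travel":[0,0,0],"twist":0}

```text
time_s: 6.95
tool_pos: [0.4779, 0.2637, -0.0372]
tcp_rot: [-179.9, 0.0, 98.1]
contact_force: [0.7, 0.2, 0.2]
grip_width: 0.0854
gripper_force: 0.0
```

Call:
send_rows:
  steps:
    - {"hand":0,"travel":[0,0,0],"twist":0}
    - {"hand":0,"travel":[0,0,0],"twist":0}
    - {"hand":0,"travel":[0,0,0],"twist":0}
    - {"hand":0,"travel":[0,0,0],"twist":0}
    - {"hand":0,"travel":[0,0,0],"twist":0}
    - {"hand":0,"travel":[0,0,0],"twist":0}
    - {"hand":0,"travel":[0,0,0],"twist":0}
    - {"hand":0,"travel":[0,0,0],"twist":0}
  newtons: 90

```text
time_s: 7.62
tool_pos: [0.479, 0.2643, -0.0355]
tcp_rot: [179.9, -0.0, 98.1]
contact_force: [-0.8, 0.2, 6.2]
grip_width: 0.023
gripper_force: 90.2
```

```bash
python3 - <<'E'
from h import *
s=state();w=camera("wrist");cv2.imwrite("pics/m4.png",cv2.resize(w[150:420,100:460],(720,540)))
print(s["tool_pos"],s["tcp_rot"],s["grip_width"],s["gripper_force"],s["contact_force"],s["moment"])
E
```

```text
[ 0.47896943  0.26425939 -0.03546154] [ 1.79909394e+02 -3.58564714e-02  9.81141563e+01] 0.023034337715734432 90.15405803918839 [-0.83709182  0.20678059  6.21328741] [-0.00477831  0.17500815 -0.00115926]
```

View pics/m4.png

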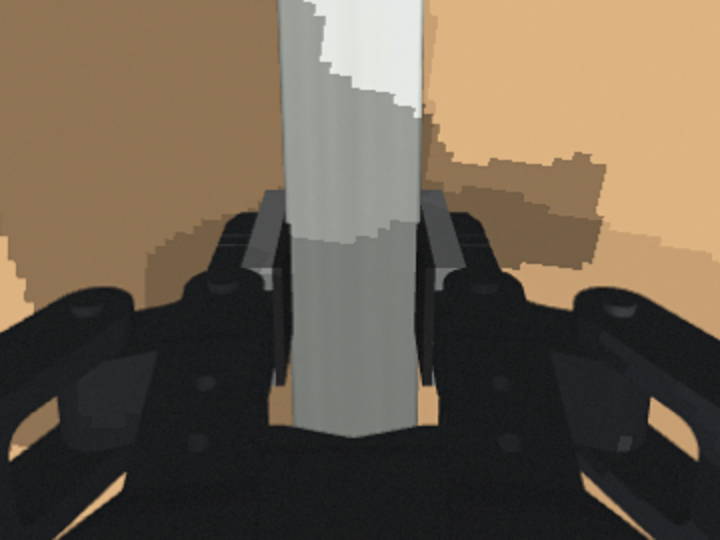

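```bash
python3 - <<'E'
from h import *
cv2.imwrite("pics/r0.png",camera("wrist"))
t=cv2.imread("pics/top0.png");g=cv2.cvtColor(t,6);hsv=cv2.cvtColor(t,40)
np.set_printoptions(linewidth=220)
print("rows 200..226 of hsv sat / gray"); 
for r in range(200,228,2):print(r,hsv[r,340:376,1])
E
```

```text
rows 200..226 of hsv sat / gray
200 [120 119 117 117 112 115 116 115 117 119 118 119 119 121 120 119 119 118 116 121 117 119 118 120 118 120 117 121 119 121 117 119 116 120 120 121]
202 [120 118  97  57  36  50  63  71  68  72  76  88  98 100 104 108 112 114 119 116 117 118 117 121 117 121 119 118 119 117 111  91  72  72  83  92]
204 [119 115  82  28  15  14  17  16  13  17  27  29  36  38  36  31  29  35  41  51  56  63  74  87  98 102 101 108 108 107  68  54  87  86  46  11]
206 [120 111  79  28  16  17  18  21  21  16  15  13  11  11  10  10  12  16  20  23  27  30  35  29  31  33  33  30  31  33  38  68 111 117 110  85]
208 [118  98  44  55  50  25  19  19  16  14  15  15  13  14  13  13  15  13  13  13  13  13  13  13  11  10  12  12  12  10  13  28  73 118 130 130]
210 [114  78  47 100 116  97  46  17  15  15  13  13  13  13  11  13  14  13  15  15  16  15  13  14  13  11  11  13  13  13  10  31  87 125 131 127]
212 [114  62  66 115 119  89  36  17  16  15  13  13  13  13  13  13  13  13  11  14  15  13  15  13  13  11  14  14  13  15  13  44 106 128 129 129]
214 [108  52  70 1
[... 331 characters left out ...]
 20  17  17  16  18  16  14  13  13  13  13  13  13  13  13  13  13  13  12  31  86 119 132 133 131]
220 [ 60  62  87  81  69  50  31  34  31  34  32  40  42  37  36  34  31  30  23  26  23  25  19  20  17  17  16  14  14  13  43 104 127 126 127 129]
222 [ 53  54  72  77  78  76  69  70  66  69  66  59  66  47  40  40  35  22  21  32  40  52  44  50  46  41  36  32  25  20  72 118 129 131 128 126]
224 [ 35  68  77  75  79  72  76  77  73  76  76  78  78  81  76  74  77  79  74  63  52  41  40  44  48  48  39  51  46  67  78  81  83  81  89 101]
226 [ 50  81  80  76  77  76  79  72  79  78  75  72  79  77  79  79  78  75  80  70  54  42  41  33  55  38  50  47  84 112 114  87  46  17  13  26]
```

Call:
send_rows:
  steps:
    - {"hand":0,"travel":[0,0,-0.005],"twist":0}
    - {"hand":0,"travel":[0,0,-0.015],"twist":0}
    - {"hand":0,"travel":[0,0,-0.02],"twist":0}
    - {"hand":0,"travel":[0,0,-0.02],"twist":0}
    - {"hand":0,"travel":[0,0,-0.02],"twist":0}
    - {"hand":0,"travel":[0,0,-0.02],"twist":0}
    - {"hand":0,"travel":[0,0,-0.02],"twist":0}
    - {"hand":0,"travel":[0,0,0],"twist":0}
  newtons: 110

```text
time_s: 8.38
tool_pos: [0.4806, 0.2647, 0.0868]
tcp_rot: [179.6, -0.1, 98.1]
contact_force: [1.4, 0.5, -3.2]
grip_width: 0.0223
gripper_force: 108.5
```

```bash
python3 - <<'E'
from h import *
s=state();print(s["tool_pos"],s["tcp_rot"],s["grip_width"],s["contact_force"],s["moment"])
a=cv2.imread("pics/r0.png");b=camera("wrist");cv2.imwrite("pics/r1.png",b)
for (x,y,w,h) in((250,35,60,30),(235,0,90,40),(240,20,90,50)):
    r=cv2.matchTemplate(b,a[y:y+h,x:x+w],cv2.TM_CCOEFF_NORMED);_,v,_,l=cv2.minMaxLoc(r);print((x,y),l,v)
E
```

```text
[0.48064227 0.26468886 0.08682224] [ 1.79624638e+02 -7.79881838e-02  9.81215456e+01] 0.022294380959645924 [ 1.38889769  0.51780347 -3.2218479 ] [-0.12780937 -0.15483275 -0.01930345]
(250, 35) (213, 35) 0.9816623330116272
(235, 0) (242, 0) 0.971265971660614
(240, 20) (203, 20) 0.9788830876350403
```

```bash
python3 - <<'E'
from h import *
for f in("r0","r1"):
    hsv=cv2.cvtColor(cv2.imread(f"pics/{f}.png"),40)
    print(f)
    for r in(5,30,60,80,100,130,160,190,220,240,260,280,300,320,340,360,370):
        m=hsv[r,180:380,1]<60; m&=hsv[r,180:380,2]>70; k=np.where(m)[0]+180
        print(r,k.min() if len(k) else None,k.max() if len(k) else None,len(k),end=" | ")
    print()
E
```

```text
r0
5 183 366 181 | 30 180 379 96 | 60 None None 0 | 80 180 370 134 | 100 236 312 77 | 130 238 311 74 | 160 239 311 73 | 190 240 310 71 | 220 241 310 70 | 240 242 310 69 | 260 228 325 93 | 280 222 331 92 | 300 246 307 62 | 320 246 307 62 | 340 236 316 66 | 360 247 308 62 | 370 None None 0 | 
r1
5 184 366 181 | 30 180 379 78 | 60 None None 0 | 80 180 369 133 | 100 237 312 76 | 130 238 311 74 | 160 239 311 73 | 190 240 310 71 | 220 241 310 70 | 240 242 309 68 | 260 229 324 93 | 280 222 330 90 | 300 247 306 60 | 320 246 306 61 | 340 237 316 67 | 360 247 308 62 | 370 None None 0 |
```

```bash
python3 - <<'E'
from h import *
np.set_printoptions(linewidth=230)
t=cv2.imread("pics/top0.png");g=cv2.cvtColor(t,6)
print("top gray rows198-228, cols 346,350..370")
print(g[198:230,346:374:3].T)
s=cv2.imread("pics/scene0.png");gs=cv2.cvtColor(s,6);hs=cv2.cvtColor(s,40)
print("scene gray");
for r in range(160,190):print(r,gs[r,218:252])
E
```

```text
top gray rows198-228, cols 346,350..370
[[122 123 121 120 121 124 126 122 111  95  88  86  85  87  88  90  90  92  90  83  72  63  61  61  62  62  60  60  59  61  61  64]
 [122 122 121 120 116 109 114 120 122 123 125 129 130 132 134 133 134 134 131 121  96  74  62  59  60  59  60  58  60  60  59  61]
 [123 121 121 121 114 105 108 122 132 134 135 136 135 136 136 135 136 135 135 129 112  85  66  60  58  59  60  59  59  59  60  61]
 [122 123 121 123 120 113 105 114 129 135 135 135 135 135 135 135 135 136 136 134 121  97  76  65  63  61  62  59  59  60  60  59]
 [122 121 122 122 121 118 110 110 122 132 136 136 135 136 136 135 135 136 136 135 129 114  92  77  68  63  59  60  58  61  59  60]
 [122 121 121 121 121 121 115 107 114 127 133 136 135 136 135 135 135 136 135 135 133 121  98  74  61  54  50  52  48  52  54  59]
 [121 123 122 122 123 121 117 108 110 122 131 134 135 135 136 135 134 135 134 135 134 129 113  85  64  57  52  49  48  47  51  54]
 [122 122 121 123 122 122 119 112 103 111 127 133 134 135 136 135 134 134 136 134 134 132 122 101  74  58  52  49  52  51  55  54]
 [121 121 12
[... 3753 characters left out ...]
0  79  88  65  60  61  59  61  56  58  80 120 126 132 127]
185 [ 52  55  52  53  35  24  28  30  23  31  27  31  26  28  27  27  35  42  50  61  50  51  42  60  57  62  61  61  57  58  85 117 130 124]
186 [ 55  55  40  36  31  27  29  28  27  28  28  31  29  29  32  27  28  36  42  44  39  37  40  44  59  59  60  55  63  57  62  82 123 131]
187 [ 51  55  40  36  32  30  30  24  27  32  20  29  31  27  24  30  30  35  37  39  35  36  38  35  59  61  62  68  59  63  62  60  78 116]
188 [55 60 50 38 35 31 32 30 23 32 30 29 28 28 29 25 35 40 35 39 45 36 36 39 41 43 57 60 60 64 59 54 62 79]
189 [50 54 53 55 36 30 31 33 26 26 26 29 24 26 32 31 38 38 41 39 38 39 41 35 37 38 52 63 61 63 58 56 77 88]
```

```bash
cat > st.py <<'E'
from h import *
z=.1019
xs=np.array([349,352,355,358,361,364,367])
far=plane("top",np.c_[xs,[204,204.7,205.2,205.7,206.2,206.8,207.4]],z)
near=plane("top",np.c_[xs,[218,218.6,219.1,219.7,220.1,220.6,221.2]],z)
L=plane("scene",np.c_[[225,227,228,229,230,231,232,233,234],[168,170,171,172,173,174,175,176,177]],z)
Rr=plane("scene",np.c_[[235,236,237,238],[163,164,165,166]],z)
for n,p in(("far",far),("near",near),("L",L),("R",Rr)):
    k=np.polyfit(p[:,1],p[:,0],1);print(n,"yaw",-90-np.degrees(np.arctan(k[0])) ,"x at y=-.17,-.2",np.polyval(k,[-.17,-.2]))
print("mouth scene",plane("scene",[(235.2,178),(245.5,172.7)],z))
print("mouth top",plane("top",[(345.6,212)],z))
E
python3 st.py
```

```text
far yaw -98.47307502955576 x at y=-.17,-.2 [0.54669392 0.54222481]
near yaw -97.95048122241428 x at y=-.17,-.2 [0.51191051 0.50772072]
L yaw -97.46966716467887 x at y=-.17,-.2 [0.54575722 0.5418238 ]
R yaw -98.17822104231072 x at y=-.17,-.2 [0.5122278  0.50791638]
mouth scene [[ 0.5449269  -0.1729557   0.1019    ]
 [ 0.51062559 -0.16856917  0.1019    ]]
mouth top [[ 0.52609427 -0.16509171  0.1019    ]]
```

Call:
send_rows:
  steps:
    - {"hand":0,"travel":[-0.012,0.0008,0],"twist":0}
    - {"hand":0,"travel":[-0.022,0.0008,0],"twist":0}
    - {"hand":0,"travel":[-0.024,0.0008,0],"twist":0}
    - {"hand":0,"travel":[-0.024,0.0008,0],"twist":0}
    - {"hand":0,"travel":[-0.024,0.0008,0],"twist":0}
    - {"hand":0,"travel":[-0.024,0.0008,0],"twist":0}
    - {"hand":0,"travel":[-0.024,0.0008,0],"twist":0}
    - {"hand":0,"travel":[-0.024,0.0008,0],"twist":0}

```text
time_s: 9.1
tool_pos: [0.508, 0.0864, 0.0813]
tcp_rot: [-179.7, 0.0, 98.1]
contact_force: [0.1, 0.5, -3.5]
grip_width: 0.0226
gripper_force: 108.3
```

Call:
send_rows:
  steps:
    - {"hand":0,"travel":[-0.024,0.0008,0],"twist":0}
    - {"hand":0,"travel":[-0.024,0.0008,0],"twist":0}
    - {"hand":0,"travel":[-0.024,0.0008,0],"twist":0}
    - {"hand":0,"travel":[-0.024,0.0008,0],"twist":0}
    - {"hand":0,"travel":[-0.024,0.0008,0],"twist":0}
    - {"hand":0,"travel":[-0.022,0.0008,0],"twist":0}
    - {"hand":0,"travel":[-0.017,0.0008,0],"twist":0}
    - {"hand":0,"travel":[-0.0108,0.0008,0],"twist":0}

```text
time_s: 9.77
tool_pos: [0.5387, -0.0811, 0.0813]
tcp_rot: [-179.8, -0.0, 98.0]
contact_force: [0.1, 0.1, -4.2]
grip_width: 0.0226
gripper_force: 108.3
```

Call:
send_rows:
  steps:
    - {"hand":0,"travel":[0,0,0],"twist":0.04}
    - {"hand":0,"travel":[0,0,0],"twist":0.05}
    - {"hand":0,"travel":[0,0,0],"twist":0.05}
    - {"hand":0,"travel":[0,0,0],"twist":0.05}
    - {"hand":0,"travel":[0,0,0],"twist":0.05}
    - {"hand":0,"travel":[0,0,0],"twist":0.041}
    - {"hand":0,"travel":[0,0,0],"twist":0}
    - {"hand":0,"travel":[0,0,0],"twist":0}

```text
time_s: 10.43
tool_pos: [0.539, -0.0784, 0.0823]
tcp_rot: [-179.8, -0.0, 82.1]
contact_force: [0.5, -0.1, -3.5]
grip_width: 0.0227
gripper_force: 108.4
```

```bash
python3 - <<'E'
from h import *
s=state();print(s["time_s"],s["tool_pos"],s["tcp_rot"],s["grip_width"],s["contact_force"],s["moment"])
T,S,W=camera("top"),camera("scene"),camera("wrist")
cv2.imwrite("pics/t5.png",T);cv2.imwrite("pics/s5.png",S);cv2.imwrite("pics/r2.png",W)
hsv=cv2.cvtColor(W,40)
for r in(100,160,220,300,360):
    k=np.where((hsv[r,180:380,1]<60)&(hsv[r,180:380,2]>70))[0]+180;print(r,k.min(),k.max(),len(k),end="|")
E
```

```text
10.4333 [ 0.53899115 -0.07842853  0.08225164] [-1.79846072e+02 -2.26500787e-02  8.20825651e+01] 0.022680923364529572 [ 0.5322394  -0.11679387 -3.51331588] [-0.16135568 -0.01013441 -0.01522265]
100 237 312 76|160 239 311 73|220 241 310 70|300 247 306 60|360 247 308 62|
```

Call:
send_rows:
  steps:
    - {"hand":0,"travel":[0.001,0.002,0.006],"twist":0}
    - {"hand":0,"travel":[0,0.0016,0.01],"twist":0}
    - {"hand":0,"travel":[0,0,0.01],"twist":0}
    - {"hand":0,"travel":[0,0,0.01],"twist":0}
    - {"hand":0,"travel":[0,0,0.0063],"twist":0}
    - {"hand":0,"travel":[0,0,0.003],"twist":0}
    - {"hand":0,"travel":[0,0,0],"twist":0}
    - {"hand":0,"travel":[0,0,0],"twist":0}

```text
time_s: 11.25
tool_pos: [0.5439, -0.0781, 0.038]
tcp_rot: [-180.0, -0.0, 82.0]
contact_force: [0.1, 0.4, -2.8]
grip_width: 0.0227
gripper_force: 108.3
```

```bash
python3 - <<'E'
from h import *
s=state();print(s["time_s"],s["tool_pos"],s["tcp_rot"],s["grip_width"],s["contact_force"],s["moment"])
T,S=camera("top"),camera("scene")
cv2.imwrite("pics/t6.png",T);cv2.imwrite("pics/s6.png",S)
a=cv2.resize(T[185:245,300:400],(400,240),interpolation=2);b=cv2.resize(S[130:230,190:290],(400,400),interpolation=2)
S2=cv2.resize(S[145:195,215:275],(400,333),interpolation=2)
o=np.zeros((600,800,3),np.uint8);o[:240,:400]=a;o[:400,400:]=b;o[250:583,:400]=S2
cv2.imwrite("pics/v6.png",o)
p=s["tool_pos"];tx=np.array([.1392,.9903,0]);
for n,q in(("nose",p-.0673*tx+[0,0,.048]),("nosetop",p-.0583*tx+[0,0,.0605]),("mouth",np.array([.5293,-.169,.085]))):print(n,q,proj("top",[q]),proj("scene",[q]))
E
```

```text
11.25 [ 0.5438738  -0.07813351  0.03799305] [-1.79985425e+02 -7.38504929e-03  8.20147768e+01] 0.02273873570635359 [ 0.12359344  0.36879435 -2.75063811] [-0.12691827 -0.0066081   0.02560795]
nose [ 0.53450564 -0.1447807   0.08599305] [[336.23149229 209.80342711]] [[245.16623381 185.34840889]]
nosetop [ 0.53575844 -0.135868    0.09849305] [[333.3731024 207.9924573]] [[246.78533722 184.00681522]]
mouth [ 0.5293 -0.169   0.085 ] [[345.95797288 212.31717355]] [[240.73820744 180.27462489]]
```

View pics/v6.png

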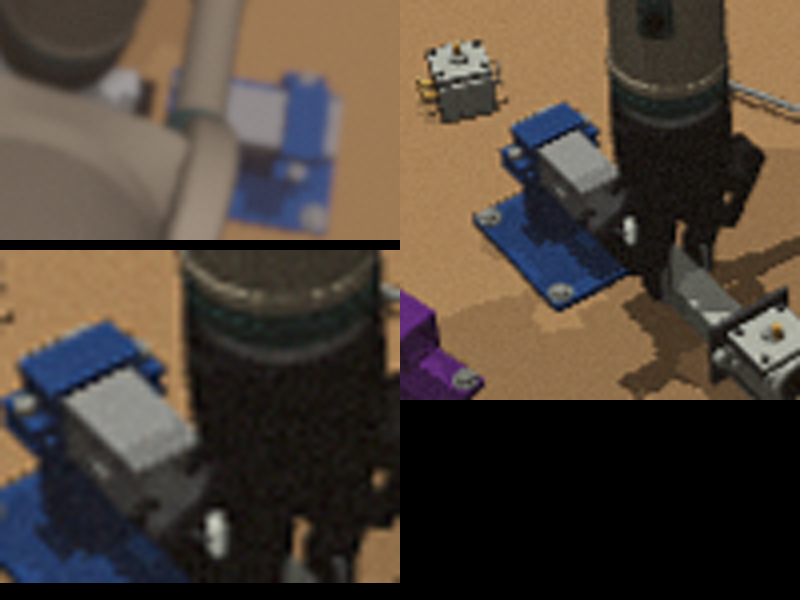

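Call:
send_rows:
  steps:
    - {"hand":0,"travel":[-0.005,0,0],"twist":0}
    - {"hand":0,"travel":[-0.005,0,0],"twist":0}
    - {"hand":0,"travel":[-0.005,0,0],"twist":0}
    - {"hand":0,"travel":[-0.005,0,0],"twist":0}
    - {"hand":0,"travel":[-0.002,0,0],"twist":0}
    - {"hand":0,"travel":[0,0,0],"twist":0}

```text
time_s: 11.85
tool_pos: [0.5408, -0.1008, 0.0383]
tcp_rot: [180.0, 0.0, 82.0]
contact_force: [-0.5, 0.0, -3.5]
grip_width: 0.0228
gripper_force: 108.3
```

Call:
send_rows:
  steps:
    - {"hand":0,"travel":[-0.002,0,0],"twist":0}
    - {"hand":0,"travel":[-0.002,0,0],"twist":0}
    - {"hand":0,"travel":[-0.001,0,0],"twist":0}
    - {"hand":0,"travel":[0,0,0],"twist":0}

```text
time_s: 12.18
tool_pos: [0.5401, -0.105, 0.0382]
tcp_rot: [180.0, -0.0, 82.0]
contact_force: [-0.2, 0.3, -3.9]
grip_width: 0.0229
gripper_force: 108.3
```

Call:
send_rows:
  steps:
    - {"hand":0,"travel":[-0.0015,0,0],"twist":0}
    - {"hand":0,"travel":[-0.0015,0,0],"twist":0}
    - {"hand":0,"travel":[-0.001,0,0],"twist":0}
    - {"hand":0,"travel":[0,0,0],"twist":0}

```text
time_s: 12.52
tool_pos: [0.5396, -0.109, 0.0382]
tcp_rot: [180.0, 0.0, 82.0]
contact_force: [-0.2, -0.5, -3.5]
grip_width: 0.0225
gripper_force: 108.3
```

Call:
send_rows:
  steps:
    - {"hand":0,"travel":[-0.001,-0.0005,0.0003],"twist":0}
    - {"hand":0,"travel":[-0.001,-0.0005,0.0003],"twist":0}
    - {"hand":0,"travel":[-0.001,0,0],"twist":0}
    - {"hand":0,"travel":[0,0,0],"twist":0}

```text
time_s: 12.85
tool_pos: [0.538, -0.1118, 0.0375]
tcp_rot: [-180.0, -0.0, 82.0]
contact_force: [1.2, -0.2, -5.3]
grip_width: 0.0228
gripper_force: 108.3
```

Call:
send_rows:
  steps:
    - {"hand":0,"travel":[-0.001,0,0],"twist":0}
    - {"hand":0,"travel":[-0.001,0,0],"twist":0}
    - {"hand":0,"travel":[-0.001,0,0],"twist":0}
    - {"hand":0,"travel":[0,0,0],"twist":0}

```text
time_s: 13.18
tool_pos: [0.5371, -0.1148, 0.0375]
tcp_rot: [-179.9, 0.0, 82.0]
contact_force: [-1.1, 1.1, -4.4]
grip_width: 0.0228
gripper_force: 108.3
```

Call:
send_rows:
  steps:
    - {"hand":0,"travel":[-0.0015,0,0],"twist":0}
    - {"hand":0,"travel":[-0.0015,0,0],"twist":0}
    - {"hand":0,"travel":[-0.0015,0,0],"twist":0}
    - {"hand":0,"travel":[0,0,0],"twist":0}

```text
time_s: 13.52
tool_pos: [0.5366, -0.1196, 0.0374]
tcp_rot: [-180.0, 0.0, 82.0]
contact_force: [-1.6, -0.6, -3.5]
grip_width: 0.0228
gripper_force: 108.3
```

Call:
send_rows:
  steps:
    - {"hand":0,"travel":[-0.0015,0,0],"twist":0}
    - {"hand":0,"travel":[-0.0015,0,0],"twist":0}
    - {"hand":0,"travel":[-0.0015,0,0],"twist":0}
    - {"hand":0,"travel":[0,0,0],"twist":0}

```text
time_s: 13.85
tool_pos: [0.536, -0.1238, 0.0374]
tcp_rot: [-179.9, 0.0, 82.0]
contact_force: [-2.7, 0.0, -4.0]
grip_width: 0.0225
gripper_force: 108.2
```

Call:
send_rows:
  steps:
    - {"hand":0,"travel":[-0.0015,0,0],"twist":0}
    - {"hand":0,"travel":[-0.0015,0,0],"twist":0}
    - {"hand":0,"travel":[-0.0015,0,0],"twist":0}
    - {"hand":0,"travel":[0,0,0],"twist":0}

```text
time_s: 14.18
tool_pos: [0.5354, -0.1282, 0.0375]
tcp_rot: [-180.0, 0.0, 82.0]
contact_force: [-3.1, 1.1, -3.1]
grip_width: 0.0229
gripper_force: 108.3
```

Call:
send_rows:
  steps:
    - {"hand":0,"travel":[-0.0015,-0.0004,0],"twist":0}
    - {"hand":0,"travel":[-0.0015,-0.0002,0],"twist":0}
    - {"hand":0,"travel":[-0.0015,0,0],"twist":0}
    - {"hand":0,"travel":[0,0,0],"twist":0}

```text
time_s: 14.52
tool_pos: [0.5348, -0.1329, 0.0377]
tcp_rot: [180.0, 0.0, 82.0]
contact_force: [-1.8, -0.0, -3.4]
grip_width: 0.0229
gripper_force: 108.3
```

Call:
send_rows:
  steps:
    - {"hand":0,"travel":[-0.0015,0,0],"twist":0}
    - {"hand":0,"travel":[-0.0015,0,0],"twist":0}
    - {"hand":0,"travel":[-0.0015,0,0],"twist":0}
    - {"hand":0,"travel":[0,0,0],"twist":0}

```text
time_s: 14.85
tool_pos: [0.5342, -0.1374, 0.0376]
tcp_rot: [180.0, 0.0, 82.0]
contact_force: [-2.6, -0.2, -3.3]
grip_width: 0.0229
gripper_force: 108.3
```

Call:
send_rows:
  steps:
    - {"hand":0,"travel":[-0.0015,0,0],"twist":0}
    - {"hand":0,"travel":[-0.0015,0,0],"twist":0}
    - {"hand":0,"travel":[-0.0015,0,0],"twist":0}
    - {"hand":0,"travel":[0,0,0],"twist":0}

```text
time_s: 15.18
tool_pos: [0.5336, -0.1418, 0.0377]
tcp_rot: [180.0, 0.0, 82.0]
contact_force: [-0.9, -1.2, -4.3]
grip_width: 0.0226
gripper_force: 108.3
```

```bash
python3 - <<'E'
from h import *
s=state();print(s["time_s"],s["tool_pos"],s["tcp_rot"],s["contact_force"],s["moment"])
cv2.imwrite("pics/s7.png",camera("scene"));W=camera("wrist");cv2.imwrite("pics/r3.png",W);hsv=cv2.cvtColor(W,40)
for r in(100,160,220,300,360):
    k=np.where((hsv[r,180:380,1]<60)&(hsv[r,180:380,2]>70))[0]+180;print(r,k.min(),k.max(),len(k),end="|")
E
```

```text
15.1833 [ 0.53357414 -0.14180736  0.03765779] [1.79969562e+02 2.52664564e-02 8.20129945e+01] [-0.88353049 -1.21158217 -4.29322261] [-0.18724912  0.27851343 -0.10093243]
100 237 312 76|160 239 311 73|220 241 310 70|300 247 306 60|360 235 318 84|
```

Call:
send_rows:
  steps:
    - {"hand":0,"travel":[-0.0015,0,0],"twist":0}
    - {"hand":0,"travel":[-0.0015,0,0],"twist":0}
    - {"hand":0,"travel":[-0.0015,0,0],"twist":0}
    - {"hand":0,"travel":[0,0,0],"twist":0}

```text
time_s: 15.62
tool_pos: [0.5329, -0.1462, 0.0377]
tcp_rot: [180.0, 0.0, 82.0]
contact_force: [-0.4, -0.2, -3.5]
grip_width: 0.0229
gripper_force: 108.3
```

Call:
send_rows:
  steps:
    - {"hand":0,"travel":[-0.0015,0,0],"twist":0}
    - {"hand":0,"travel":[-0.0015,0,0],"twist":0}
    - {"hand":0,"travel":[-0.0015,0,0],"twist":0}
    - {"hand":0,"travel":[0,0,0],"twist":0}

```text
time_s: 15.95
tool_pos: [0.5323, -0.1507, 0.0377]
tcp_rot: [180.0, 0.0, 82.0]
contact_force: [-0.5, 0.8, -4.0]
grip_width: 0.0224
gripper_force: 108.3
```

Call:
send_rows:
  steps:
    - {"hand":0,"travel":[-0.001,0,0],"twist":0}
    - {"hand":0,"travel":[-0.001,0,0],"twist":0}
    - {"hand":0,"travel":[0,0,0],"twist":0}

```text
time_s: 16.2
tool_pos: [0.532, -0.1525, 0.0376]
tcp_rot: [180.0, 0.0, 82.0]
contact_force: [0.2, 0.6, -4.2]
grip_width: 0.0227
gripper_force: 108.3
```

Feeling for the mouth in small steps.

Call:
send_rows:
  steps:
    - {"hand":0,"travel":[-0.0008,0,0],"twist":0}
    - {"hand":0,"travel":[-0.0008,0,0],"twist":0}
    - {"hand":0,"travel":[0,0,0],"twist":0}

```text
time_s: 16.45
tool_pos: [0.5318, -0.154, 0.0376]
tcp_rot: [180.0, 0.0, 82.0]
contact_force: [-0.3, 0.0, -3.6]
grip_width: 0.0228
gripper_force: 108.3
```

Call:
send_rows:
  steps:
    - {"hand":0,"travel":[-0.0006,0,0],"twist":0}
    - {"hand":0,"travel":[-0.0006,0,0],"twist":0}
    - {"hand":0,"travel":[0,0,0],"twist":0}

```text
time_s: 16.7
tool_pos: [0.5315, -0.1551, 0.0376]
tcp_rot: [180.0, 0.0, 82.0]
contact_force: [-0.5, 0.1, -3.8]
grip_width: 0.0228
gripper_force: 108.3
```

```bash
python3 - <<'E'
from h import *
s=state();print(s["time_s"],s["tool_pos"],s["contact_force"],s["moment"])
E
```

```text
16.7 [ 0.53154914 -0.15511012  0.03761145] [-0.48331014  0.10840973 -3.8409512 ] [-0.12877759  0.04544491  0.02002993]
```

Call:
send_rows:
  steps:
    - {"hand":0,"travel":[-0.0005,0,0],"twist":0}
    - {"hand":0,"travel":[-0.0005,0,0],"twist":0}
    - {"hand":0,"travel":[0,0,0],"twist":0}

```text
time_s: 16.95
tool_pos: [0.5314, -0.1561, 0.0376]
tcp_rot: [180.0, 0.0, 82.0]
contact_force: [-0.4, 0.5, -3.1]
grip_width: 0.0225
gripper_force: 108.3
```

Call:
send_rows:
  steps:
    - {"hand":0,"travel":[-0.0005,0,0],"twist":0}
    - {"hand":0,"travel":[-0.0005,0,0],"twist":0}
    - {"hand":0,"travel":[0,0,0],"twist":0}

```text
time_s: 17.2
tool_pos: [0.5312, -0.157, 0.0376]
tcp_rot: [180.0, -0.0, 82.0]
contact_force: [0.5, -0.5, -4.2]
grip_width: 0.0226
gripper_force: 108.3
```

Call:
send_rows:
  steps:
    - {"hand":0,"travel":[-0.0005,0,0],"twist":0}
    - {"hand":0,"travel":[-0.0005,0,0],"twist":0}
    - {"hand":0,"travel":[0,0,0],"twist":0}

```text
time_s: 17.45
tool_pos: [0.5311, -0.1581, 0.0376]
tcp_rot: [180.0, -0.0, 82.0]
contact_force: [0.5, 1.3, -4.1]
grip_width: 0.023
gripper_force: 108.3
```

Call:
send_rows:
  steps:
    - {"hand":0,"travel":[-0.0005,0,0],"twist":0}
    - {"hand":0,"travel":[-0.0005,0,0],"twist":0}
    - {"hand":0,"travel":[0,0,0],"twist":0}

```text
time_s: 17.7
tool_pos: [0.5309, -0.1589, 0.0376]
tcp_rot: [180.0, -0.0, 82.0]
contact_force: [0.2, 0.3, -4.5]
grip_width: 0.0225
gripper_force: 108.4
```

Call:
send_rows:
  steps:
    - {"hand":0,"travel":[-0.0005,0,0],"twist":0}
    - {"hand":0,"travel":[-0.0005,0,0],"twist":0}
    - {"hand":0,"travel":[0,0,0],"twist":0}

```text
time_s: 17.95
tool_pos: [0.5309, -0.1589, 0.0376]
tcp_rot: [-180.0, -0.1, 82.0]
contact_force: [0.9, 3.7, -2.7]
grip_width: 0.0227
gripper_force: 110.4
```

Call:
send_rows:
  steps:
    - {"hand":0,"travel":[-0.0005,0,0],"twist":0}
    - {"hand":0,"travel":[-0.0005,0,0],"twist":0}
    - {"hand":0,"travel":[0,0,0],"twist":0}

```text
time_s: 18.2
tool_pos: [0.5309, -0.1588, 0.0376]
tcp_rot: [180.0, -0.2, 82.0]
contact_force: [2.4, 7.4, -3.4]
grip_width: 0.0224
gripper_force: 111.8
```

Call:
send_rows:
  steps:
    - {"hand":0,"travel":[0.0015,0,0],"twist":0}
    - {"hand":0,"travel":[0,0,0],"twist":0}

```text
time_s: 18.37
tool_pos: [0.5309, -0.159, 0.0376]
tcp_rot: [180.0, -0.0, 82.0]
contact_force: [0.3, 4.2, -3.5]
grip_width: 0.0228
gripper_force: 110.1
```

Call:
send_rows:
  steps:
    - {"hand":0.7,"travel":[0,0,0],"twist":0}
    - {"hand":0.7,"travel":[0,0,0],"twist":0}
    - {"hand":0.7,"travel":[0,0,0],"twist":0}
    - {"hand":0.7,"travel":[0,0,0],"twist":0}
    - {"hand":0.7,"travel":[0,0,0],"twist":0}
    - {"hand":0.7,"travel":[0,0,0],"twist":0}

```text
time_s: 18.87
tool_pos: [0.5312, -0.1599, 0.0379]
tcp_rot: [179.9, 0.0, 82.0]
contact_force: [0.0, 0.7, 0.5]
grip_width: 0.0598
gripper_force: 0.0
```

```bash
python3 - <<'E'
from h import *
s=state();print(s["time_s"],s["tool_pos"],s["contact_force"],s["moment"],s["grip_width"])
W=camera("wrist");cv2.imwrite("pics/r4.png",W);S=camera("scene");cv2.imwrite("pics/s8.png",S)
a=cv2.imread("pics/r3.png");g=cv2.cvtColor(W,6);ga=cv2.cvtColor(a,6)
# dark plate rows at the column near the tube side, compare before/after
for c in(215,330):print(c,"before",ga[30:100:3,c],"after",g[30:100:3,c])
hsv=cv2.cvtColor(W,40)
br=cv2.inRange(hsv,(12,120,40),(32,255,255));n,l,st,c=cv2.connectedComponentsWithStats(br)
for k in range(1,n):
    if 40<st[k,4]<2000 and 180<c[k][0]<380:print(st[k],c[k].round())
cv2.imwrite("pics/v8.png",np.hstack([cv2.resize(W,(480,360)),cv2.resize(S[140:230,200:280],(320,360),interpolation=2)]))
E
```

```text
18.8667 [ 0.53115567 -0.15994715  0.03790502] [0.0181336  0.66185183 0.51817502] [ 0.01271889 -0.03382691 -0.01948549] 0.059802092257177995
215 before [ 73  49 221  81  98  99  96  96  97  77  38  33  33  32  36  31 123 123
 122 123 122 194 188 188] after [ 89  96  96  96  96  93  82  36  36  36  36  35  36  35  37  44 122 121
 120 121 118 188 187 187]
330 before [ 30 172 117  92  98  99  99  97  92  65  35  33  37  35  35 140 169 170
 169 169 169 169 169 168] after [ 90  98  97  96  96  89  56  32  38  34  36  38  35  34  30 172 167 168
 168 168 167 168 167 167]
```

```bash
python3 - <<'E'
from h import *
s=state();i=camera_info("wrist");p=s["tool_pos"]
tx=np.array([.1392,.9903,0]);ty=np.array([.9903,-.1392,0])
c=p-.0092*tx+[0,0,.048]
for y in(-.0215,-.0125,.0125,.0215):print(y,proj("wrist",[c+y*ty],i))
W=cv2.imread("pics/r4.png");print(proj("wrist",[c+.0125*ty+[0,0,.0125],c-.0125*ty+[0,0,.0125],c-.088*-tx+[0,0,.0415]],i))
h=cv2.cvtColor(W,40)
np.set_printoptions(linewidth=250)
for r in range(300,400,6):print(r,"S",h[r,210:345:5,1]);print("    V",h[r,210:345:5,2])
E
```

```text
-0.0215 [[225.21499322 295.42956995]]
-0.0125 [[246.82953008 295.39586874]]
0.0125 [[306.81653703 295.3840517 ]]
0.0215 [[328.42529261 295.40922627]]
[[309.51609523 312.20061658]
 [244.25608149 312.21521322]
 [277.33862775  56.50691336]]
300 S [164 166 165 167 161   0   3  12  10  10  10   8  10   8   8  10   6   8  10  10   7   7 171 170 172 173 173]
    V [ 95  92  93  93  95  72  73 127 126 129 125 127 125 124 126 129 125 127 126 123  72  72 163 162 162 161 162]
306 S [167 163 160 160 167   4   0  10  12  10   6  10  10  14   8  12  10  10  10  10   4   7 169 169 169 170 168]
    V [ 93  94  94  94  93  72  72 125 126 128 124 125 125 126 127 128 125 127 127 122  72  72 163 163 163 162 162]
312 S [162 165 163 169 146   0   7   7   9   9  11  11   9   7   9   7   9   7   7   7   7   7 173 172 168 169 171]
    V [ 93  93  94  92  94  71  69 114 116 117 117 117 115 114 117 117 116 117 116 112  72  72 170 162 165 164 161]
318 S [169 165 173 162  23   5   5   5   2   2   5   5   5   5   7   2   5  10   5   3   2   5  62 171 171 174 171]
    V [140  93  93  93  99 104 105 104 104 103 106
[... 2084 characters left out ...]
6 18 43 29 17 16 19 10 22 19 27 49 26 26 41 20  8 18 27 33 18 27 26 44 69 31]
    V [26 28 28 30 26 30 31 27 26 23 27 28 26 29 29 25 26 31 29 28 23 28 28 29 29 26 25]
384 S [18 22 28 18 24  9  0 27 10 17 26 25 26 53 20 27  9 19 32 34 40 20 41 10 46 38  0]
    V [28 23 27 29 32 30 25 28 26 30 30 31 29 29 26 28 28 27 32 30 32 26 25 26 28 27 29]
390 S [31 39 18 29  0  0 38 27 20 32 43  0 19 20 26 35 17 18 10 57 41  9 34 18  9 10 19]
    V [33 26 29 26 29 26 27 28 25 32 24 29 27 26 30 29 30 28 25 27 31 30 30 29 30 26 27]
396 S [ 9 38 19 26 38 26 44 25 36 27 10 26 35  9 27 19 27 16 21 18 35 20  9 26  9 41 47]
    V [27 27 27 29 27 29 29 31 28 28 26 30 29 28 28 27 28 31 24 28 29 26 29 30 27 31 27]
```

Call:
send_rows:
  steps:
    - {"hand":0.7,"travel":[0.007,0,0],"twist":0}
    - {"hand":0.7,"travel":[0.007,0,0],"twist":0}
    - {"hand":0.7,"travel":[0.007,0,0],"twist":0}
    - {"hand":0.7,"travel":[0.007,0,0],"twist":0}
    - {"hand":0.7,"travel":[0.0075,0,0],"twist":0}
    - {"hand":0.7,"travel":[0,0,0],"twist":0}
    - {"hand":0.7,"travel":[0,0,0],"twist":0}

```text
time_s: 19.55
tool_pos: [0.5358, -0.1236, 0.0376]
tcp_rot: [180.0, 0.0, 82.1]
contact_force: [0.5, 0.2, 0.5]
grip_width: 0.0594
gripper_force: 0.0
```

Call:
send_rows:
  steps:
    - {"hand":0,"travel":[0,0,0],"twist":0}
    - {"hand":0,"travel":[0,0,0],"twist":0}
    - {"hand":0,"travel":[0,0,0],"twist":0}
    - {"hand":0,"travel":[0,0,0],"twist":0}
    - {"hand":0,"travel":[0,0,0],"twist":0}
    - {"hand":0,"travel":[0,0,0],"twist":0}
  newtons: 70

```text
time_s: 20.05
tool_pos: [0.5358, -0.1245, 0.0378]
tcp_rot: [180.0, -0.0, 82.0]
contact_force: [-1.7, -0.2, 2.4]
grip_width: 0.0235
gripper_force: 69.7
```

```bash
python3 - <<'E'
from h import *
s=state();print(s["time_s"],s["tool_pos"],s["tcp_rot"],s["contact_force"],s["moment"],s["grip_width"])
W=camera("wrist");S=camera("scene");cv2.imwrite("pics/r5.png",W)
cv2.imwrite("pics/v9.png",np.hstack([cv2.resize(W,(480,360)),cv2.resize(S[140:230,200:280],(320,360),interpolation=2)]))
E
```

```text
20.05 [ 0.53578723 -0.12446023  0.03779041] [ 1.79987127e+02 -2.05404138e-03  8.19928164e+01] [-1.675262   -0.22015135  2.38802917] [ 0.01369601  0.07240902 -0.04452351] 0.02347711399176327
```

View pics/v9.png

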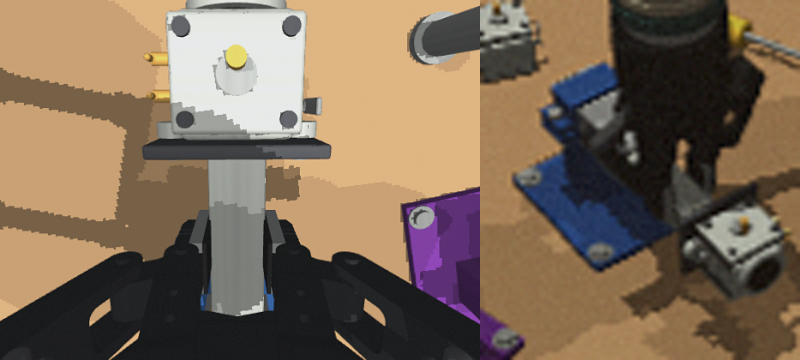

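Call:
send_rows:
  steps:
    - {"hand":0,"travel":[-0.001,0,-0.0005],"twist":0}
    - {"hand":0,"travel":[-0.001,0,0],"twist":0}
    - {"hand":0,"travel":[-0.001,0,0],"twist":0}
    - {"hand":0,"travel":[0,0,0],"twist":0}

```text
time_s: 20.48
tool_pos: [0.5357, -0.1245, 0.038]
tcp_rot: [180.0, -0.3, 81.9]
contact_force: [1.6, 7.7, 1.9]
grip_width: 0.0229
gripper_force: 69.7
```

Call:
send_rows:
  steps:
    - {"hand":0,"travel":[-0.001,0,0],"twist":0}
    - {"hand":0,"travel":[-0.0005,0,0],"twist":0}
    - {"hand":0,"travel":[0,0,0],"twist":0}

```text
time_s: 20.73
tool_pos: [0.5354, -0.1255, 0.038]
tcp_rot: [-180.0, -0.3, 81.9]
contact_force: [1.5, 9.2, 3.4]
grip_width: 0.0236
gripper_force: 69.8
```

```bash
python3 - <<'E'
from h import *
s=state();print(s["time_s"],s["tool_pos"],s["tcp_rot"],s["contact_force"],s["moment"],s["grip_width"])
W=camera("wrist");cv2.imwrite("pics/r6.png",W);a=cv2.imread("pics/r5.png")
d=cv2.absdiff(W,a).max(2)>25;print(d.sum())
for y0,x0,h,w in((0,180,140,150),(150,160,45,230)):
    t=a[y0+5:y0+h-5,x0+5:x0+w-5];r=cv2.matchTemplate(W[max(0,y0-5):y0+h+5,x0-5:x0+w+5],t,5);print(cv2.minMaxLoc(r)[1],np.array(cv2.minMaxLoc(r)[3])-[10,10 if y0>5 else 5])
E
```

```text
20.7333 [ 0.53542059 -0.12554487  0.03804441] [-179.98696405   -0.3174345    81.92544876] [1.48935054 9.21852731 3.41971134] [ 1.38564627 -0.20128513  0.03500099] 0.023602375535831104
8719
0.9449849128723145 [0 0]
0.9418321251869202 [0 0]
```

Call:
send_rows:
  steps:
    - {"hand":0,"travel":[-0.001,0,0],"twist":0}
    - {"hand":0,"travel":[-0.0005,0,0],"twist":0}
    - {"hand":0,"travel":[0,0,0],"twist":0}

```text
time_s: 21.03
tool_pos: [0.5352, -0.1267, 0.0381]
tcp_rot: [-180.0, -0.4, 81.9]
contact_force: [1.0, 9.2, 3.7]
grip_width: 0.0229
gripper_force: 69.8
```

Call:
send_rows:
  steps:
    - {"hand":0,"travel":[-0.001,0,0],"twist":0}
    - {"hand":0,"travel":[-0.001,0,0],"twist":0}
    - {"hand":0,"travel":[0,0,0],"twist":0}

```text
time_s: 21.28
tool_pos: [0.5349, -0.1286, 0.0382]
tcp_rot: [-180.0, -0.4, 81.9]
contact_force: [0.7, 9.6, 3.8]
grip_width: 0.0237
gripper_force: 69.9
```

Call:
send_rows:
  steps:
    - {"hand":0,"travel":[-0.0012,0,-0.0004],"twist":0}
    - {"hand":0,"travel":[-0.0012,0,-0.0003],"twist":0}
    - {"hand":0,"travel":[-0.0012,0,0],"twist":0}
    - {"hand":0,"travel":[-0.0012,0,0],"twist":0}
    - {"hand":0,"travel":[-0.0012,0,0],"twist":0}

```text
time_s: 21.7
tool_pos: [0.5339, -0.1341, 0.0386]
tcp_rot: [-179.9, -0.4, 81.9]
contact_force: [1.5, 11.1, 3.3]
grip_width: 0.0231
gripper_force: 69.7
```

Call:
send_rows:
  steps:
    - {"hand":0,"travel":[-0.0012,0,0],"twist":0}
    - {"hand":0,"travel":[-0.0012,0,0],"twist":0}
    - {"hand":0,"travel":[-0.0012,0,0],"twist":0}
    - {"hand":0,"travel":[-0.0012,0,0],"twist":0}
    - {"hand":0,"travel":[-0.0012,0,0],"twist":0}

```text
time_s: 22.12
tool_pos: [0.5332, -0.1395, 0.0389]
tcp_rot: [-180.0, -0.5, 81.9]
contact_force: [1.7, 12.5, 5.4]
grip_width: 0.0237
gripper_force: 69.9
```

Call:
send_rows:
  steps:
    - {"hand":0,"travel":[-0.0012,0,0],"twist":0}
    - {"hand":0,"travel":[-0.0012,0,0],"twist":0}
    - {"hand":0,"travel":[-0.0012,0,0],"twist":0}
    - {"hand":0,"travel":[-0.0012,0,0],"twist":0}

```text
time_s: 22.45
tool_pos: [0.5327, -0.1439, 0.0391]
tcp_rot: [-180.0, -0.5, 81.9]
contact_force: [1.6, 13.5, 5.3]
grip_width: 0.0237
gripper_force: 70.1
```

Call:
send_rows:
  steps:
    - {"hand":0,"travel":[0,0,-0.0008],"twist":0}
    - {"hand":0,"travel":[-0.001,0,-0.0006],"twist":0}
    - {"hand":0,"travel":[-0.001,0,0],"twist":0}
    - {"hand":0,"travel":[-0.001,0,0],"twist":0}

```text
time_s: 22.78
tool_pos: [0.5314, -0.1488, 0.0394]
tcp_rot: [-179.9, -0.3, 81.9]
contact_force: [1.5, 5.8, 0.4]
grip_width: 0.0235
gripper_force: 69.3
```

Call:
send_rows:
  steps:
    - {"hand":0,"travel":[-0.001,0,0],"twist":0}
    - {"hand":0,"travel":[-0.001,0,0],"twist":0}
    - {"hand":0,"travel":[-0.001,0,0],"twist":0}

```text
time_s: 23.03
tool_pos: [0.531, -0.1533, 0.0395]
tcp_rot: [-179.9, -0.2, 82.0]
contact_force: [1.7, 6.0, -3.2]
grip_width: 0.0233
gripper_force: 69.3
```

Call:
send_rows:
  steps:
    - {"hand":0,"travel":[-0.0007,0,0],"twist":0}
    - {"hand":0,"travel":[-0.0007,0,0],"twist":0}
    - {"hand":0,"travel":[0,0,0],"twist":0}

```text
time_s: 23.28
tool_pos: [0.5308, -0.1544, 0.0396]
tcp_rot: [-179.9, -0.2, 81.9]
contact_force: [0.8, 6.2, -1.6]
grip_width: 0.023
gripper_force: 69.2
```

Call:
send_rows:
  steps:
    - {"hand":0,"travel":[-0.0007,0,0],"twist":0}
    - {"hand":0,"travel":[-0.0007,0,0],"twist":0}
    - {"hand":0,"travel":[0,0,0],"twist":0}

```text
time_s: 23.53
tool_pos: [0.5306, -0.1556, 0.0396]
tcp_rot: [-179.9, -0.2, 81.9]
contact_force: [1.0, 6.3, -1.8]
grip_width: 0.023
gripper_force: 69.2
```

Call:
send_rows:
  steps:
    - {"hand":0,"travel":[-0.0007,0,0],"twist":0}
    - {"hand":0,"travel":[-0.0007,0,0],"twist":0}
    - {"hand":0,"travel":[0,0,0],"twist":0}

```text
time_s: 23.78
tool_pos: [0.5305, -0.156, 0.0396]
tcp_rot: [-179.9, -0.3, 81.9]
contact_force: [1.1, 9.3, -1.0]
grip_width: 0.0233
gripper_force: 69.3
```

Call:
send_rows:
  steps:
    - {"hand":0,"travel":[-0.0007,0,0],"twist":0}
    - {"hand":0,"travel":[-0.0007,0,0],"twist":0}
    - {"hand":0,"travel":[0,0,0],"twist":0}

```text
time_s: 24.03
tool_pos: [0.5305, -0.156, 0.0396]
tcp_rot: [-179.9, -0.4, 81.9]
contact_force: [2.8, 12.3, -0.6]
grip_width: 0.0236
gripper_force: 69.4
```

Call:
send_rows:
  steps:
    - {"hand":0,"travel":[0.0015,0,0],"twist":0}
    - {"hand":0,"travel":[0.0015,0,0],"twist":0}
    - {"hand":0,"travel":[0.0015,0,0],"twist":0}
    - {"hand":0,"travel":[0.001,0,0],"twist":0}
    - {"hand":0,"travel":[0.001,0,0],"twist":0}
    - {"hand":0,"travel":[0.001,0,0],"twist":0}
    - {"hand":0,"travel":[0,0,0],"twist":0}

```text
time_s: 24.62
tool_pos: [0.5315, -0.1535, 0.0397]
tcp_rot: [-180.0, 0.1, 82.0]
contact_force: [-0.7, -3.9, -7.7]
grip_width: 0.0233
gripper_force: 68.9
```

Call:
send_rows:
  steps:
    - {"hand":0,"travel":[0.001,0,0],"twist":0}
    - {"hand":0,"travel":[0.001,0,0],"twist":0}
    - {"hand":0,"travel":[0,0,0],"twist":0}

```text
time_s: 24.87
tool_pos: [0.5314, -0.1535, 0.0397]
tcp_rot: [-180.0, 0.3, 82.1]
contact_force: [-1.6, -9.5, -9.4]
grip_width: 0.023
gripper_force: 69.0
```

Call:
send_rows:
  steps:
    - {"hand":0,"travel":[-0.0015,0,0.0007],"twist":0}
    - {"hand":0,"travel":[-0.0015,0,0],"twist":0}
    - {"hand":0,"travel":[-0.001,0,0],"twist":0}
    - {"hand":0,"travel":[0,0,0],"twist":0}

```text
time_s: 25.2
tool_pos: [0.5316, -0.1538, 0.0396]
tcp_rot: [180.0, -0.1, 82.0]
contact_force: [-0.9, 3.1, -2.6]
grip_width: 0.0234
gripper_force: 69.7
```

Call:
send_rows:
  steps:
    - {"hand":0.8,"travel":[0,0,0],"twist":0}
    - {"hand":0.8,"travel":[0,0,0],"twist":0}
    - {"hand":0.8,"travel":[0,0,0],"twist":0}
    - {"hand":0.8,"travel":[0,0,0],"twist":0}
    - {"hand":0.8,"travel":[0,0,0],"twist":0}
    - {"hand":0.8,"travel":[0,0,0],"twist":0}
    - {"hand":0.8,"travel":[0,0,0],"twist":0}

```text
time_s: 25.78
tool_pos: [0.5316, -0.155, 0.0396]
tcp_rot: [180.0, 0.0, 82.0]
contact_force: [-0.1, -0.7, 0.2]
grip_width: 0.0682
gripper_force: 0.0
```

Call:
send_rows:
  steps:
    - {"hand":0.8,"travel":[0,0,-0.01],"twist":0}
    - {"hand":0.8,"travel":[0,0,-0.02],"twist":0}
    - {"hand":0.8,"travel":[0,0,-0.03],"twist":0}
    - {"hand":0.8,"travel":[0,0,-0.03],"twist":0}
    - {"hand":0.8,"travel":[0,0,-0.03],"twist":0}
    - {"hand":0.8,"travel":[0.02,0,-0.01],"twist":0}
    - {"hand":0.8,"travel":[0,0,0],"twist":0}
    - {"hand":0.8,"travel":[0,0,0],"twist":0}

```text
time_s: 26.45
tool_pos: [0.5346, -0.1349, 0.1708]
tcp_rot: [179.9, 0.0, 82.1]
contact_force: [-0.5, -0.6, -0.3]
grip_width: 0.068
gripper_force: 0.0
```

```bash
python3 - <<'E'
from h import *
s=state();i=camera_info("wrist");print(s["time_s"],s["tool_pos"],s["contact_force"])
W=camera("wrist");S=camera("scene");cv2.imwrite("pics/r9.png",W);cv2.imwrite("pics/s9.png",S)
# expected button positions proud of the socket sides, from the axis fit and the lock pose
d=np.array([-.1392,-.9903,0]);n=np.array([.9903,-.1392,0]);M=np.array([.5291,-.1708,.085])
for name,im in(("wrist",W),("scene",S)):
    br=cv2.inRange(cv2.cvtColor(im,40),(12,120,40),(30,255,255));nn,l,st,c=cv2.connectedComponentsWithStats(br)
    for sgn in(1,-1):
        q=proj(name,[M+.03*d+sgn*.0195*n],i if name=="wrist" else None)[0];near=[(st[k,4],c[k].round(1)) for k in range(1,nn) if st[k,4]>3 and np.hypot(*(c[k]-q))<15]
        print(name,sgn,q.round(1),near)
# bystanders unmoved? compare scene with start outside arm/holder
a=cv2.imread("pics/scene0.png");df=(cv2.absdiff(a,S).max(2)>60)
for nm,(x,y,w,h) in dict(spare=(193,138,24,24),filt=(148,170,35,25),tray=(228,262,66,60),bit=(224,233,16,28),wa=(288,296,42,56),wb=(330,345,45,40),sd=(240,136,52,26)).items():print(nm,df[y:y+h,x:x+w].sum())
E
```

```text
26.45 [ 0.5345752  -0.13486819  0.17079862] [-0.53803278 -0.64691879 -0.30031575]
wrist 1 [299.5 273.8] [(np.int32(39), array([299.2, 270.6]))]
wrist -1 [251.8 273.8] [(np.int32(28), array([251.5, 270.5]))]
scene 1 [228.6 176.8] [(np.int32(9), array([229.3, 176.4]))]
scene -1 [240.2 171.1] [(np.int32(9), array([229.3, 176.4]))]
spare 0
filt 0
tray 0
bit 0
wa 0
wb 0
sd 81
```

```bash
python3 -c "
from station import *
print(sign_off())"
```

```text
the job is handed in; nothing more can be done
None
```

The holder is locked in the blue stand's socket and released, and the job is handed in: both brass buttons show through the side holes, and a pull test moved it only about 2.5 mm end to end; the sign-off returned no verdict. The bystanders look untouched in the scene camera, except that pixels around the screwdriver changed, probably the arm or its shadow, which I did not check further.

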